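# Reset a tripped overload through its recessed well

### The arm

A 7-joint arm with a two-finger parallel gripper is mounted at the origin on the work surface; the furniture and walls round the work are solid. World frame = base frame: x ahead of the robot, y to its left, z up, the work surface at z = 0. Lengths are in m, angles in rad, forces in N, time in s.
With the tool pointing down it reaches from about 0.4 to 0.875 m from the base axis. Payload 6.5 kg.
Tool frame: the origin (TCP) lies at the very end of the fingers, on their centre line; the grasp point (between the pads) lies 19 mm behind it; z points along the fingers, y is the line along which they close (so a half turn about z gives the same grasp; the last joint's range is limited). The gripper opens to 85 mm and grips with 20 to 120 N. Pads are 22 mm wide; open, the fingers measure 114 mm over their backs; the gripper's body (76 mm by 85 mm) begins 54 mm behind the grasp point. The pads swing forward as they close: fully open they stand 13 mm farther back than shut.
Start: joints at [-1.311, 0.536, -0.004, 1.538, 0.003, 1.067, -0.071], TCP at [0.208, 0.616, 0.231] pointing down, gripper open.
Joint ranges: [-2.7, 2.7], [-0.37, 2.16], [-1.27, 1.26], [0.24, 2.4], [-1.31, 4.45], [0.19, 1.91], [-2.76, 2.76]. Speed limits (rad/s): [2.39, 2.39, 3.14, 3.14, 3.14, 3.14, 3.14].

### API

Orientations are given as a unit quaternion [w, x, y, z].
In Python, from cell import arm gives the robot as it stands.
- The arm moves only by the tool arm_command, never from a script. Its argument "deltas" is a list of rows, each a list of 7 numbers: the shift along the world's x, y, z in m, then the turn, a rotation vector about the world's x, y, z in rad, then the opening, from 0 (shut) to 1 (fully open). A call has 1 to 10 rows; each row shifts and turns the commanded pose from where the row before left it; what a row does not reach is not made up. A row lasts 1/8 s, in which the tool goes at most 62.5 mm and 10.7 degrees, less where a joint would pass 70% of its speed; a pose out of reach is approached as far as the arm can. A call with a gripper value outside its range is refused whole. The fingers move at their own pace and stop on an object; "grip_force" is the grip in N (left out, the last holds). Time passes only in rows, so rows that do not move let the fingers close. It gives the time, the measured TCP pose, the force, the opening and the grip force at its end, in the units of the state.
- arm.sense(): the state, without advancing time (a new reading comes with each control period).
- arm.read_camera(name): name is "scene" or "top"; returns a dict with "frame" (384x512x3 uint8, blue, green, red), "depth" (384x512 float32, m along the optical axis (not along the pixel's ray), 0 where there is no reading), "fx", "fy", "cx", "cy" (pixels), "k1" (the pictures are not rectified: a ray, as slopes to the right and down, at radius r is drawn at 1 + k1 r^2 times it, then the intrinsics apply), "R" (3x3) and "t" (3): a world point X has camera coordinates R X + t. Camera axes: x right, y down, z forward; pixel columns grow to the right and rows downward; lengths in m; the calibration is good to about 2 mm. A picture is of the moment at which its call begins.
- arm.finish_job(): hands the job in; it is judged then, once.
Trained networks look in a picture, given as the dict that the camera call returned (one of the last four; its "shot" number tells which), for a name from the list of things; names that differ only in an ending like _2 or _b are one class to them, and where a whole thing is asked for, a point or a joint stands for the part that bears it (a point fixed in the world has none). Each returns a list of dicts, best first, with "score" (0 to 1); they miss things now and then, are a little off and sometimes report something else, mostly with a low value. They report only what shows in the picture. A call takes as long as a camera call.
- arm.boxes_of(picture, name): "box" ([left, top, right, bottom] in pixels, round what is visible of it).
- arm.masks_of(picture, name): "pixels" (384x512 bool, what is visible of it) and "box" ([left, top, right, bottom] in pixels, round what is visible of it).
The state is a dict: "t": time; "qpos": joint angles; "joint_velocities": joint speeds; "tau": joint torques, N m; "position": TCP position; "eef_rot": TCP orientation; "wrist_force": force on the tool from outside, world axes, zero at the start; "wrist_torque": the same for the moment, N m; "grip_width": opening from 0.0 (shut) to 1.0 (fully open); "grip_force": force on a finger pad.
Only numpy, scipy, OpenCV 4.12 (cv2) and the standard library are available. Lean on these libraries where they do the work, as an engineer would, in place of code of your own. Each camera call takes 0.05 s, during which the arm holds its last target. There are 200 camera calls.

### The job

The overload has tripped: on the control box with the round shutter, push the shutter fully open by its tab with your fingertips, reach into the round well and press the sunken reset key right down for a moment, then let it come up, push the shutter fully shut again and move clear. Both boxes stay standing where they are, and the one with the square shutter is not to be operated. Only touch and push: do not lift or carry anything, and leave the tools and bits around as they lie.

Things in the scene. Friction and masses are not known exactly. Their poses are not given: they have to be found in the camera images.
- reset_box: The overload reset box: grey steel box, 154 (x) x 108 (y) x 60 mm high plus shutter, 2.5 kg, loose on rubber feet on a plywood board (board top at z = 0.054 m). Origin: centre of underside; x: the way its shutter opens (roughly away from the robot); black cooling slots on its -x side. The one with the ROUND shutter and well; the boxes may swap places.
- reset_well (a point): Centre of the mouth of the round well, at the level of the box's top face (60 mm above the board on which the box stands), 35 mm from the box's centre towards its -x side. The well is 46 mm in diameter and 34 mm deep. In its middle is the sunken reset key, a steel cap 32 mm in diameter, whose flat top is 22 mm below the mouth when released.
- reset_key (a joint): Travel of the reset key, m: 0 released, 0.006 pressed fully down (its top then 28 mm below the mouth). It has a spring, about 1 N at the start and 5 N at the bottom, and comes back up when let go.
- reset_tab (a point): Top middle of the push tab on the round shutter. The tab is an upright fin, 7 mm thick along the box's x, 36 mm wide along its y, standing 20 mm above the shutter plate (its top 23.5 mm above the box's top face). The plate is a disc 64 mm in diameter and 3 mm thick, lying 0.5 mm above the box's top face between guides 7.5 mm high and 68 mm apart; the tab stands across its middle and moves with it. When shut the tab is right over the well's centre.
- reset_shutter (a joint): Slide of the round shutter along the box's x, m: 0 shut (over the well), 0.062 fully open (end stop), the well then quite free. It stays where it is left; about 1.2 N moves it, and it is damped (3 N per m/s).
- test_box: The test box: the same grey steel box, 154 (x) x 108 (y) x 60 mm high plus shutter, 2.5 kg, loose on rubber feet on a plywood board (board top at z = 0.054 m). Origin: centre of underside; x: the way its shutter opens (roughly away from the robot); black cooling slots on its -x side. It has a SQUARE shutter (62 x 64 mm) with the same tab over a square well, and is not to be operated.
- test_key (a joint): Travel of the square key in the test box, m: 0 released, 0.006 fully down.
- test_tab (a point): Top middle of the push tab on the square shutter, 23.5 mm above the top face of the test box.
- test_shutter (a joint): Slide of the square shutter of the test box, m: 0 shut, 0.062 fully open.
- marker: Yellow paint marker lying on the board between the boxes, 18 x 135 x 17 mm; origin centre of its underside, long along its y.
- ring: Brown sawn pipe ring standing on end, 48 mm across, 30 mm high; origin centre of its underside.
- measure: Pocket tape measure, 47 x 96 x 69 mm high, to the left; origin centre of its underside.
- tube: Square steel tube offcut, 30 x 90 x 30 mm, long along its y, to the right; origin centre of its underside.
- nut: Brown hexagon nut, 28 x 24 x 18 mm, on the board between the boxes towards the robot; origin centre of its underside.

How it is judged:
By the outcome, as a careful person would: the job done as asked, in the order asked, and still so for the second after the job is handed in, with the robot touching nothing.
It also fails if it takes over 48 s, if anything falls off the work surface, if the arm or the gripper's body presses on something with over 40 N, if the wrist force passes 120 N, or if a joint passes its speed limit or range.

## Working session

There is one attempt and no reset: what is moved stays moved. The work goes in short steps, Python scripts to look and compute and a tool call to move; the robot and the scene stay as the last step left them, time stands still between calls to the robot, and variables do not carry over. Pictures are saved under pics/ and viewed, at most 10 in all, crops included, and the job is handed in when it is done.

Besides the shell and the picture viewer there is one more tool, called after "Emit:" as name([rows], argument=value, ...), one row to a line, values as JSON. arm_command: Moves the arm, as the interface text tells. Its arguments: {"type":"object","properties":{"deltas":{"type":"array","items":{"type":"array","items":{"type":"number"}}},"grip_force":{"type":"number"}},"required":["deltas"]}

```bash
mkdir -p pics; cat > h.py <<'E'
import numpy as np, cv2
from cell import arm
def world(p, px, depth=None):
    px=np.atleast_2d(np.array(px,float))
    K=np.array([[p['fx'],0,p['cx']],[0,p['fy'],p['cy']],[0,0,1]])
    u=cv2.undistortPoints(px.reshape(-1,1,2),K,np.array([p['k1'],0,0,0.])).reshape(-1,2)
    d=p['depth'][px[:,1].astype(int),px[:,0].astype(int)] if depth is None else depth
    c=np.c_[u,np.ones(len(u))]*np.reshape(d,(-1,1))
    return (c-np.array(p['t']).ravel())@np.array(p['R'])
E
python3 - <<'E'
from h import *
s=arm.sense(); print(s['position'],s['eef_rot'],s['t'])
for n in('scene','top'):
    p=arm.read_camera(n); cv2.imwrite(f'pics/{n}0.png',p['frame'])
    print(n,p['fx'],np.round(-np.array(p['R']).T@np.array(p['t']).ravel(),3))
    for o in('reset_box','reset_tab','test_box','test_tab','marker','ring','measure','tube','nut'):
        for m in arm.masks_of(p,o)[:2]:
            ys,xs=np.nonzero(m['pixels']); w=world(p,np.c_[xs,ys]); ok=p['depth'][ys,xs]>0; w=w[ok]
            print(o,round(m['score'],2),np.round(m['box']),np.round(np.median(w,0),3),np.round(np.percentile(w,[2,98],axis=0),3).tolist())
E
```

```text
[0.20786005 0.61521484 0.23041484] [-7.90252053e-05  1.62164162e-01  9.86763420e-01 -8.54880336e-04] 0.0
scene 433.43958919656507 [ 0.185 -0.728  1.024]
reset_box 0.68 [229. 214. 297. 277.] [ 0.482 -0.16   0.113] [[0.413, -0.203, 0.063], [0.566, -0.093, 0.126]]
reset_tab 0.74 [239. 235. 264. 253.] [ 0.46  -0.151  0.117] [[0.434, -0.175, 0.113], [0.491, -0.119, 0.137]]
test_box 0.91 [192. 142. 252. 190.] [0.497 0.149 0.113] [[0.428, 0.123, 0.06], [0.579, 0.227, 0.124]]
test_tab 0.64 [196. 155. 220. 169.] [0.468 0.176 0.117] [[0.44, 0.147, 0.113], [0.504, 0.209, 0.138]]
marker 0.59 [242. 188. 266. 219.] [0.531 0.005 0.068] [[0.525, -0.051, 0.055], [0.541, 0.064, 0.073]]
ring 0.47 [286. 184. 301. 201.] [ 0.66  -0.013  0.072] [[0.638, -0.037, 0.052], [0.68, 0.009, 0.086]]
measure 0.74 [194. 125. 210. 153.] [0.496 0.321 0.099] [[0.477, 0.293, 0.055], [0.521, 0.364, 0.121]]
measure 0.46 [228. 210. 295. 278.] [ 0.481 -0.159  0.113] [[0.413, -0.203, 0.065], [0.564, -0.092, 0.126]]
tube 0.65 [282. 305. 321. 330.] [ 0.483 -0.362  0.083] [[0.447, -0.398, 0.055], [0.519, -0.324, 0.087]]
tube 0.4
[... 478 characters left out ...]
3. 176. 223. 232.] [0.508 0.177 0.115] [[0.435, 0.126, 0.07], [0.583, 0.23, 0.126]]
test_tab 0.72 [193. 210. 214. 232.] [0.474 0.178 0.117] [[0.444, 0.149, 0.111], [0.505, 0.208, 0.138]]
test_tab 0.69 [360. 197. 386. 228.] [ 0.49  -0.36   0.082] [[0.45, -0.398, 0.051], [0.531, -0.326, 0.09]]
marker 0.72 [234. 196. 281. 203.] [0.536 0.    0.068] [[0.528, -0.06, 0.049], [0.548, 0.067, 0.075]]
ring 0.55 [362. 197. 387. 229.] [ 0.491 -0.358  0.083] [[0.452, -0.396, 0.053], [0.527, -0.326, 0.09]]
measure 0.63 [143. 203. 170. 218.] [0.505 0.332 0.112] [[0.484, 0.298, 0.064], [0.529, 0.374, 0.124]]
tube 0.77 [363. 195. 386. 227.] [ 0.49  -0.358  0.083] [[0.453, -0.395, 0.053], [0.53, -0.325, 0.09]]
```

```bash
python3 - <<'E'
from h import *
p=arm.read_camera('top'); q=arm.read_camera('scene')
a=cv2.resize(p['frame'][165:250,135:395],None,fx=3,fy=3,interpolation=3)
b=cv2.resize(q['frame'][120:290,185:345],None,fx=2,fy=2,interpolation=3)
im=np.zeros((600,780,3),np.uint8); im[:255]=a; im[257:597,:320]=b
c=cv2.resize(q['frame'],(448,336)); im[257:593,325:773]=c
cv2.imwrite('pics/c1.png',im)
for pic,nm in((p,'top'),(q,'scene')):
    ys,xs=np.mgrid[0:384,0:512]; w=world(pic,np.c_[xs.ravel(),ys.ravel()])
    for c in((.495,-.14),(.507,.177)):
        near=(abs(w[:,:2]-c)<.11).all(1)
        t=w[near&(abs(w[:,2]-.1145)<.006)]
        r=cv2.minAreaRect(t[:,:2].astype(np.float32)); 
        f=w[near&(w[:,2]>.130)&(w[:,2]<.15)]
        print(nm,np.round(r[0],4),np.round(r[1],3),round(r[2],1),len(t),'fin',np.round(f.mean(0),4),len(f),np.round(np.ptp(f,0),3))
E
```

```text
top [ 0.495  -0.1432] [0.15  0.105] 8.2 1398 fin [ 0.467  -0.1459  0.1368] 28 [0.009 0.033 0.009]
top [0.5085 0.18  ] [0.151 0.105] 2.9 1371 fin [0.4742 0.1793 0.1366] 28 [0.006 0.035 0.011]
scene [ 0.4914 -0.1433] [0.153 0.106] 8.6 1684 fin [ 0.4628 -0.1495  0.1357] 44 [0.011 0.036 0.01 ]
scene [0.5041 0.1794] [0.153 0.111] 2.4 1064 fin [0.4696 0.1752 0.1349] 30 [0.008 0.038 0.011]
```

View pics/c1.png

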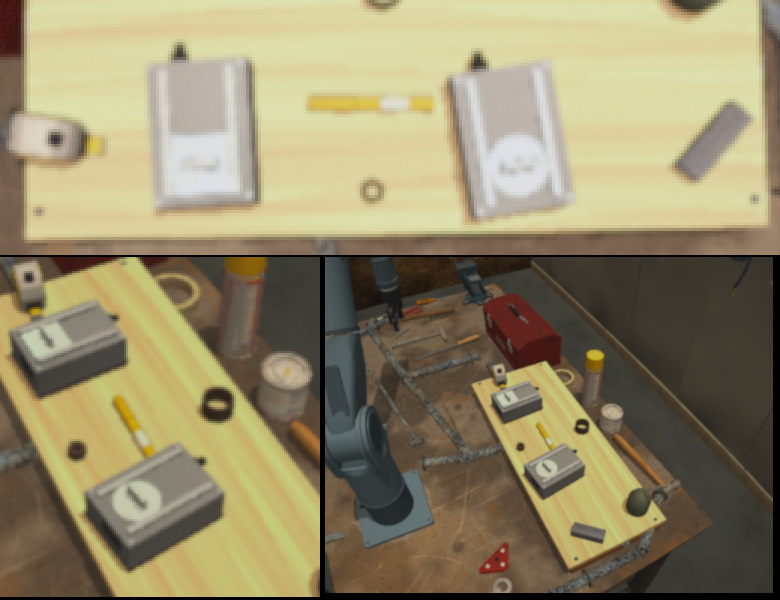

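The top of `c1.png` shows the round-shutter (reset) box on the right, with its disc at about (515,165). The square-shutter box is on the left, at about (200,165). The fin of the reset box is near world (0.465, −0.148) and the box yaw is about +8.4°. I'll go above it.

Emit:
arm_command([
  [0.035, -0.038, 0, 0, 0, 0.1, 0],
  [0.035, -0.038, 0, 0, 0, 0.1, 0],
  [0.035, -0.038, 0, 0, 0, 0.1, 0],
  [0.035, -0.038, 0, 0, 0, 0.1, 0],
  [0.035, -0.038, 0, 0, 0, 0.073, 0],
  [0.035, -0.038, 0, 0, 0, 0, 0],
  [0.025, -0.038, 0, 0, 0, 0, 0],
])

```text
t: 1.98
position: [0.4447, 0.3482, 0.2315]
eef_rot: [0.0, -0.073, 0.997, 0.0]
wrist_force: [-0.5, 0.7, 0.1]
grip_width: 0.004
grip_force: 0.0
```

Emit:
arm_command([
  [0, -0.05, 0, 0, 0, 0, 0],
  [0, -0.05, 0, 0, 0, 0, 0],
  [0, -0.05, 0, 0, 0, 0, 0],
  [0, -0.05, 0, 0, 0, 0, 0],
  [0, -0.05, 0, 0, 0, 0, 0],
  [0, -0.05, 0, 0, 0, 0, 0],
  [0, -0.05, 0, 0, 0, 0, 0],
  [0, -0.05, 0, 0, 0, 0, 0],
  [0, -0.05, 0, 0, 0, 0, 0],
  [0, 0, 0, 0, 0, 0, 0],
])

```text
t: 3.22
position: [0.4427, -0.1042, 0.2316]
eef_rot: [0.0, -0.07, 0.998, -0.001]
wrist_force: [-0.3, 0.7, -0.4]
grip_width: 0.001
grip_force: 0.0
```

Emit:
arm_command([
  [-0.018, -0.049, 0, 0, 0, 0.007, 0],
  [0, 0, -0.05, 0, 0, 0, 0],
  [0, 0, -0.03, 0, 0, 0, 0],
  [0, 0, -0.02, 0, 0, 0, 0],
  [0, 0, -0.006, 0, 0, 0, 0],
  [0, 0, 0, 0, 0, 0, 0],
])

```text
t: 3.98
position: [0.4253, -0.1487, 0.1255]
eef_rot: [0.0, -0.077, 0.997, 0.0]
wrist_force: [0.7, -0.7, 0.1]
grip_width: -0.003
grip_force: 0.0
```

```bash
python3 - <<'E'
from h import *
q=arm.read_camera('scene'); p=arm.read_camera('top')
b=cv2.resize(q['frame'][190:290,210:320],None,fx=5,fy=5,interpolation=3)
a=cv2.resize(p['frame'][170:250,275:335],None,fx=4,fy=4,interpolation=3)
im=np.zeros((500,790,3),np.uint8); im[:500,:550]=b; im[:320,550:790]=a
cv2.imwrite('pics/c2.png',im); print(arm.sense()['position'],arm.sense()['wrist_force'])
E
```

```text
[ 0.42577344 -0.14907146  0.12607173] [ 0.08163132 -0.93259277  0.21023987]
```

View pics/c2.png

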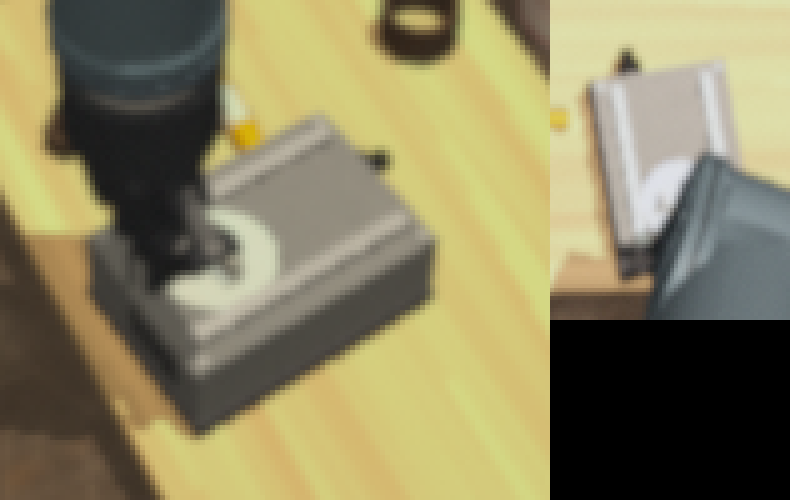

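The picture shows the fingers just on the robot side of the fin, at about (190,250), over the disc. I'll approach slowly.

Emit:
arm_command([
  [0.005, -0.003, 0, 0, 0, 0, 0],
  [0.006, 0.001, 0, 0, 0, 0, 0],
  [0.006, 0.001, 0, 0, 0, 0, 0],
  [0.006, 0.001, 0, 0, 0, 0, 0],
  [0.006, 0.001, 0, 0, 0, 0, 0],
])

```text
t: 4.7
position: [0.4541, -0.1481, 0.1252]
eef_rot: [-0.0, -0.077, 0.997, 0.0]
wrist_force: [-1.1, -0.4, 1.7]
grip_width: -0.002
grip_force: 0.7
```

Emit:
arm_command([
  [0.006, 0.001, 0, 0, 0, 0, 0],
  [0.006, 0.001, 0, 0, 0, 0, 0],
  [0.006, 0.001, 0, 0, 0, 0, 0],
  [0.006, 0.001, 0, 0, 0, 0, 0],
])

```text
t: 5.2
position: [0.4783, -0.1442, 0.1252]
eef_rot: [-0.0, -0.077, 0.997, -0.0]
wrist_force: [-1.0, 0.3, 0.3]
grip_width: 0.002
grip_force: 0.7
```

Emit:
arm_command([
  [0.006, 0.001, 0, 0, 0, 0, 0],
  [0.006, 0.001, 0, 0, 0, 0, 0],
  [0.006, 0.001, 0, 0, 0, 0, 0],
  [0.003, 0, 0, 0, 0, 0, 0],
])

```text
t: 5.7
position: [0.4994, -0.1408, 0.1252]
eef_rot: [-0.0, -0.077, 0.997, 0.0]
wrist_force: [-1.5, 0.1, 0.6]
grip_width: -0.003
grip_force: 0.6
```

Emit:
arm_command([
  [0.002, 0, 0, 0, 0, 0, 0],
  [0.001, 0, 0, 0, 0, 0, 0],
  [0.001, 0, 0, 0, 0, 0, 0],
])

```text
t: 6.08
position: [0.5029, -0.141, 0.1252]
eef_rot: [-0.0, -0.077, 0.997, 0.0]
wrist_force: [-1.6, -0.0, -0.8]
grip_width: -0.004
grip_force: 0.6
```

Emit:
arm_command([
  [0.001, 0, 0, 0, 0, 0, 0],
  [0.001, 0, 0, 0, 0, 0, 0],
])

```text
t: 6.32
position: [0.5045, -0.1412, 0.1252]
eef_rot: [-0.001, -0.077, 0.997, 0.0]
wrist_force: [-4.6, 0.6, 2.4]
grip_width: -0.004
grip_force: 2.0
```

Emit:
arm_command([
  [0.001, 0, 0, 0, 0, 0, 0],
])

```text
t: 6.45
position: [0.5046, -0.1412, 0.1251]
eef_rot: [-0.001, -0.077, 0.997, 0.0]
wrist_force: [-7.5, 0.4, 5.4]
grip_width: -0.002
grip_force: 3.6
```

Emit:
arm_command([
  [-0.008, -0.001, 0, 0, 0, 0, 0],
  [-0.02, -0.003, 0, 0, 0, 0, 0],
  [-0.02, -0.004, 0, 0, 0, 0, 0],
  [0, 0, 0, 0, 0, 0, 0],
])

```text
t: 6.95
position: [0.4573, -0.1499, 0.1255]
eef_rot: [0.0, -0.076, 0.997, -0.0]
wrist_force: [0.1, -0.6, 0.2]
grip_width: 0.003
grip_force: 0.0
```

```bash
python3 - <<'E'
from h import *
q=arm.read_camera('scene')
cv2.imwrite('pics/c3.png',cv2.resize(q['frame'][190:290,210:320],None,fx=5,fy=5,interpolation=3)); print(arm.sense()['position'],arm.sense()['wrist_force'])
E
```

```text
[ 0.45865069 -0.14949783  0.1256882 ] [1.20529807 0.47730397 0.34166368]
```

View pics/c3.png

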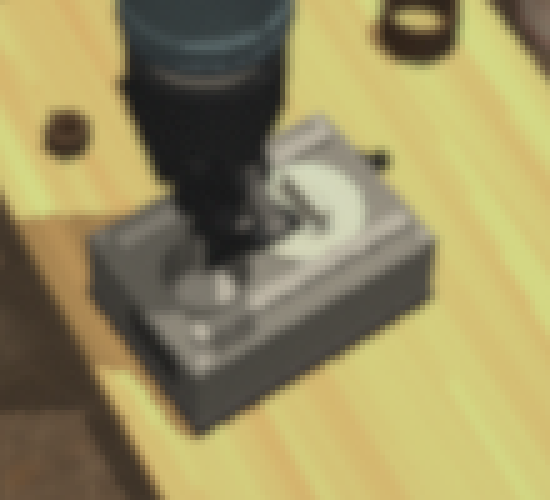

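```bash
python3 - <<'E'
from h import *
q=arm.read_camera('scene')
K=np.array([[q['fx'],0,q['cx']],[0,q['fy'],q['cy']],[0,0,1]])
def proj(X): return cv2.projectPoints(np.array(X,float).reshape(-1,1,3),cv2.Rodrigues(np.array(q['R']))[0],np.array(q['t'],float),K,np.array([q['k1'],0,0,0.]))[0].reshape(-1,2)
f=cv2.resize(q['frame'][190:290,210:320],None,fx=5,fy=5,interpolation=3)
a=np.linspace(0,2*np.pi,60)
for r,z,c in((.023,.114,(0,0,255)),(.016,.092,(0,255,0))):
    for x,y in proj(np.c_[.458+r*np.cos(a),-.1485+r*np.sin(a),a*0+z]): cv2.circle(f,(int((x-209.5)*5),int((y-189.5)*5)),1,c,-1)
x,y=proj(arm.sense()['position'])[0]; cv2.circle(f,(int((x-209.5)*5),int((y-189.5)*5)),3,(255,0,0),-1)
cv2.imwrite('pics/c4.png',f)
E
```

```text
(no output)
```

View pics/c4.png

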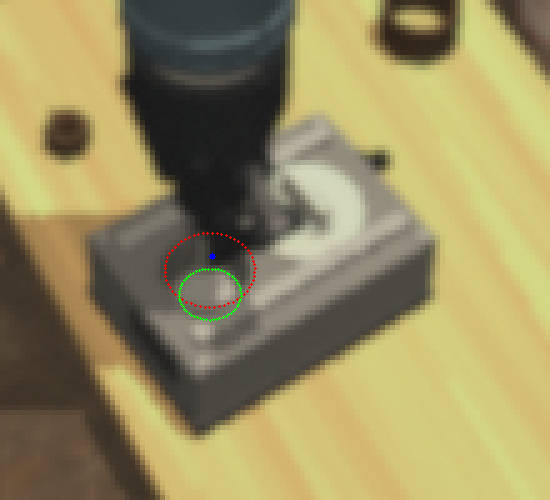

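The overlay puts the predicted well mouth, centred at about (210,270), on the visible well, with the TCP above it. I'll descend.

Emit:
arm_command([
  [0, 0.001, -0.008, 0, 0, 0, 0],
  [0, 0, -0.008, 0, 0, 0, 0],
  [0, 0, -0.006, 0, 0, 0, 0],
])

```text
t: 7.42
position: [0.458, -0.148, 0.1024]
eef_rot: [-0.0, -0.077, 0.997, 0.0]
wrist_force: [0.1, -0.3, -0.9]
grip_width: 0.004
grip_force: 0.0
```

Emit:
arm_command([
  [0, 0, -0.006, 0, 0, 0, 0],
  [0, 0, -0.006, 0, 0, 0, 0],
  [0, 0, -0.002, 0, 0, 0, 0],
])

```text
t: 7.8
position: [0.458, -0.1482, 0.089]
eef_rot: [-0.0, -0.077, 0.997, 0.0]
wrist_force: [-0.2, 0.9, 3.5]
grip_width: 0.005
grip_force: 1.3
```

Emit:
arm_command([
  [0, 0, -0.002, 0, 0, 0, 0],
  [0, 0, -0.002, 0, 0, 0, 0],
  [0, 0, 0, 0, 0, 0, 0],
])

```text
t: 8.18
position: [0.458, -0.1483, 0.0859]
eef_rot: [0.0, -0.077, 0.997, 0.0]
wrist_force: [-4.1, 1.1, 9.9]
grip_width: 0.005
grip_force: 5.2
```

Emit:
arm_command([
  [0, 0, -0.0005, 0, 0, 0, 0],
  [0, 0, 0, 0, 0, 0, 0],
  [0, 0, 0, 0, 0, 0, 0],
])

```text
t: 8.55
position: [0.458, -0.1482, 0.0857]
eef_rot: [0.0, -0.077, 0.997, 0.0]
wrist_force: [-4.0, 2.0, 15.1]
grip_width: 0.002
grip_force: 7.5
```

Emit:
arm_command([
  [0, 0, 0.008, 0, 0, 0, 0],
  [0, 0, 0.012, 0, 0, 0, 0],
  [0, 0, 0.03, 0, 0, 0, 0],
  [0, 0, 0.03, 0, 0, 0, 0],
  [0, 0, 0, 0, 0, 0, 0],
])

```text
t: 9.18
position: [0.4598, -0.1487, 0.1671]
eef_rot: [0.002, -0.077, 0.997, -0.001]
wrist_force: [-0.1, 1.0, -0.8]
grip_width: -0.001
grip_force: 0.0
```

Emit:
arm_command([
  [0.045, 0.007, 0, 0, 0, 0, 0],
  [0.045, 0.007, 0, 0, 0, 0, 0],
  [0, 0, 0, 0, 0, 0, 0],
  [0, 0, -0.02, 0, 0, 0, 0],
  [0, 0, -0.014, 0, 0, 0, 0],
  [0, 0, -0.008, 0, 0, 0, 0],
  [0, 0, 0, 0, 0, 0, 0],
])

```text
t: 10.05
position: [0.5474, -0.1342, 0.1223]
eef_rot: [-0.001, -0.077, 0.997, 0.0]
wrist_force: [0.1, 0.4, 0.2]
grip_width: -0.001
grip_force: 0.0
```

Emit:
arm_command([
  [-0.006, -0.001, 0, 0, 0, 0, 0],
  [-0.006, -0.001, 0, 0, 0, 0, 0],
  [-0.006, -0.001, 0, 0, 0, 0, 0],
  [-0.006, -0.001, 0, 0, 0, 0, 0],
])

```text
t: 10.55
position: [0.5241, -0.1381, 0.1232]
eef_rot: [0.001, -0.077, 0.997, -0.0]
wrist_force: [0.9, 0.4, -0.1]
grip_width: 0.005
grip_force: 0.7
```

Emit:
arm_command([
  [-0.006, -0.001, 0, 0, 0, 0, 0],
  [-0.006, -0.001, 0, 0, 0, 0, 0],
  [-0.006, -0.001, 0, 0, 0, 0, 0],
  [-0.006, -0.001, 0, 0, 0, 0, 0],
  [-0.006, -0.001, 0, 0, 0, 0, 0],
])

```text
t: 11.18
position: [0.4936, -0.1431, 0.1227]
eef_rot: [-0.0, -0.077, 0.997, 0.0]
wrist_force: [0.9, 1.2, 0.3]
grip_width: -0.002
grip_force: 0.7
```

Emit:
arm_command([
  [-0.006, -0.001, 0, 0, 0, 0, 0],
  [-0.006, -0.001, 0, 0, 0, 0, 0],
  [-0.004, -0.001, 0, 0, 0, 0, 0],
  [-0.002, 0, 0, 0, 0, 0, 0],
])

```text
t: 11.68
position: [0.4758, -0.1465, 0.1228]
eef_rot: [0.0, -0.077, 0.997, -0.0]
wrist_force: [2.1, -0.2, -1.1]
grip_width: -0.0
grip_force: 0.6
```

Emit:
arm_command([
  [-0.001, 0, 0, 0, 0, 0, 0],
  [-0.001, 0, 0, 0, 0, 0, 0],
])

```text
t: 11.92
position: [0.4742, -0.1465, 0.1228]
eef_rot: [0.0, -0.077, 0.997, -0.0]
wrist_force: [1.5, -1.0, -0.0]
grip_width: 0.002
grip_force: 0.6
```

Emit:
arm_command([
  [-0.001, 0, 0, 0, 0, 0, 0],
  [-0.001, 0, 0, 0, 0, 0, 0],
])

```text
t: 12.18
position: [0.4721, -0.1463, 0.1229]
eef_rot: [0.0, -0.077, 0.997, -0.0]
wrist_force: [0.2, -0.2, 0.2]
grip_width: -0.002
grip_force: 0.6
```

Emit:
arm_command([
  [-0.001, 0, 0, 0, 0, 0, 0],
  [-0.001, 0, 0, 0, 0, 0, 0],
])

```text
t: 12.42
position: [0.4717, -0.1462, 0.1231]
eef_rot: [0.002, -0.077, 0.997, -0.0]
wrist_force: [8.0, -0.5, -5.2]
grip_width: -0.003
grip_force: 3.6
```

Emit:
arm_command([
  [-0.001, 0, 0, 0, 0, 0, 0],
])

```text
t: 12.55
position: [0.4717, -0.1462, 0.1232]
eef_rot: [0.003, -0.077, 0.997, -0.001]
wrist_force: [9.4, -1.7, -6.6]
grip_width: -0.002
grip_force: 4.7
```

The shutter is at the shut stop: force rose at x=0.4717, where I expected it. I'll back off, rise clear and check.

Emit:
arm_command([
  [0.01, 0.001, 0, 0, 0, 0, 0],
  [0.004, 0, 0.01, 0, 0, 0, 0],
  [0, 0, 0.05, 0, 0, 0, 0],
  [0, 0.03, 0.05, 0, 0, 0, 0],
  [0, 0.05, 0, 0, 0, 0, 0],
  [0, 0.05, 0, 0, 0, 0, 0],
  [0, 0.03, 0, 0, 0, 0, 0],
  [0, 0, 0, 0, 0, 0, 0],
  [0, 0, 0, 0, 0, 0, 0],
])

```text
t: 13.68
position: [0.4828, 0.0138, 0.233]
eef_rot: [-0.0, -0.077, 0.997, -0.0]
wrist_force: [0.5, 0.1, 0.0]
grip_width: -0.0
grip_force: 0.0
```

```bash
python3 - <<'E'
from h import *
p=arm.read_camera('top'); q=arm.read_camera('scene')
im=np.zeros((500,790,3),np.uint8); im[:,:550]=cv2.resize(q['frame'][190:290,210:320],None,fx=5,fy=5,interpolation=3)
im[:320,550:790]=cv2.resize(p['frame'][170:250,275:335],None,fx=4,fy=4,interpolation=3); cv2.imwrite('pics/c5.png',im)
for pic,nm in((p,'top'),(q,'scene')):
    ys,xs=np.mgrid[0:384,0:512]; w=world(pic,np.c_[xs.ravel(),ys.ravel()])
    near=(abs(w[:,:2]-(.495,-.14))<.11).all(1)
    t=w[near&(abs(w[:,2]-.1145)<.006)]; r=cv2.minAreaRect(t[:,:2].astype(np.float32))
    f=w[near&(w[:,2]>.130)&(w[:,2]<.15)]
    print(nm,np.round(r[0],4),np.round(r[1],3),round(r[2],1),'fin',np.round(f.mean(0),4),len(f))
E
```

```text
top [ 0.4949 -0.1431] [0.15  0.105] 8.3 fin [ 0.4599 -0.1483  0.1366] 26
scene [ 0.4915 -0.1427] [0.152 0.107] 9.0 fin [ 0.4558 -0.15    0.1358] 42
```

View pics/c5.png

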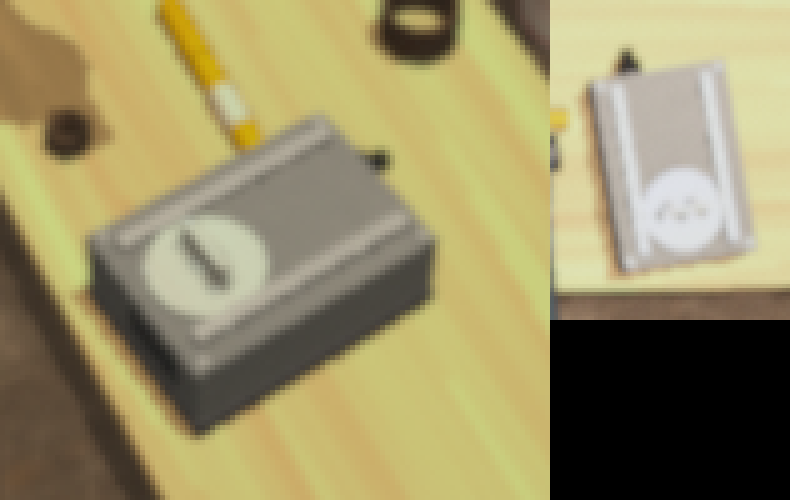

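The picture shows the shutter fully shut, with the disc at about (207,265). The box hasn't moved: its centre is unchanged and the fin is 35 mm from it. The arm is clear.

```bash
python3 -c "
from cell import arm
print(arm.finish_job())"
```

```text
the job is handed in; nothing more can be done
None
```

The job is done and handed in: I pushed the round shutter fully open, pressed the reset key down to its stop and let it up, then pushed the shutter fully shut and moved clear, with the reset box unmoved and the test box untouched (about 14 s on the robot's clock).

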